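# Sticker the next layer of a drying stack of turning blanks

### The job

Build the next layer of the drying stack with the timber on the plywood board: lay the two stickers across the bottom layer, centred, one straight above each of the two dark bearers, then set the three blanks on the stickers, each squarely above the blank of its own length below: the long ones at the two outer edges, the short one between them. Leave the tin, the moisture meter and the lathe chuck where they are.

Things in the scene. Friction and masses are not known exactly. Their poses are not given: they have to be found in the camera images.
- stack: Drying stack, fixed. Two dark bearers 40 x 260 x 40 mm lie along its y at x = +75 and -75 mm, their ends showing. On them the bottom layer: pale blanks 40 mm wide along x, centred on x = 0: long (300 mm) at y = +80 and -80 mm, short (200 mm) at y = 0, gaps 40 mm, tops 80 mm above the bench. Origin: on the bench at its centre, z up.
- carrier: The plywood carrying board 320 (x) x 410 (y) x 12 mm (thick), flat on the bench, fixed, on which the three loose blanks and two stickers lie side by side roughly along its x axis in any order, about 84 mm from centre to centre. Origin: centre of its underside; z up. It can be to the left or the right of the stack.
- long_1: Long turning blank: pale wooden square bar 300 x 40 x 40 mm with whitish waxed ends, 0.25 to 0.45 kg, lying on the carrying board at the start. Origin: its centre (20 mm below its top); x along its length, z up. Interchangeable with long_2.
- long_2: Second long turning blank, the same as long_1: 300 x 40 x 40 mm, origin at its centre, x along its length.
- short: Short turning blank: the same wood and section, 200 x 40 x 40 mm, 0.15 to 0.3 kg, lying on the carrying board at the start. Origin: its centre; x along its length, z up.
- sticker_1: Sticker (spacer stick): slim square stick of darker brown wood 240 x 20 x 20 mm, about 0.06 kg, lying on the carrying board at the start. Origin: its centre (10 mm below its top); x along its length, z up. Interchangeable with sticker_2.
- sticker_2: Second sticker, the same as sticker_1: 240 x 20 x 20 mm, origin at its centre, x along its length.
- sealer_tin: Bystander: round metal tin of end-grain sealer with a white label band, 100 mm across and 114 mm high, standing on the bench beyond the work. Origin: centre of its underside.
- meter: Bystander: hand-held moisture meter, yellow with a black nose and two pins, about 160 x 64 x 29 mm, lying flat on the bench. Origin: under its middle; x towards the pins.
- chuck: Bystander: four-jaw lathe chuck of dark steel, 100 mm across and 72 mm high, standing jaws up on the bench. Origin: centre of its underside.

How it is judged:
By the outcome, as a careful person would: the job done as asked, in the order asked, and still so for the second after the job is handed in, with the robot touching nothing.
It also fails if it takes over 131 s, if anything falls off the work surface, if the arm or the gripper's body presses on something with over 40 N, if the wrist force passes 120 N, or if a joint passes its speed limit or range.

### The arm

A 6-joint arm with a two-finger parallel gripper is mounted at the origin on the work surface. World frame = base frame: x ahead of the robot, y to its left, z up, the work surface at z = 0. Lengths are in m, angles in rad, forces in N, time in s.
With the tool pointing down it reaches from about 0.25 to 0.8 m from the base axis. Payload 3.9 kg.
Tool frame: the origin (TCP) lies midway between the tips of the shut fingers; the grasp point (between the pads) lies 19 mm behind it; z points along the fingers, y is the line along which they close (so a half turn about z gives the same grasp; the last joint's range is limited). The gripper opens to 85 mm and grips with 20 to 120 N. Pads are 22 mm wide; open, the fingers measure 114 mm over their backs; the gripper's body (76 mm by 85 mm) begins 54 mm behind the grasp point. The pads swing forward as they close: fully open they stand 13 mm farther back than shut.
Start: joints at [1.237, 0.26, -0.138, 1.173, 0, 1.571], TCP at [0.172, 0.496, 0.231] pointing down, gripper open.
Joint ranges: [-2.78, 2.78], [-0.83, 1.72], [-1.28, 1.37], [-1.9, 2.12], [-1.57, 1.48], [-3.14, 3.14]. Speed limits (rad/s): [2.57, 2.57, 3.14, 3.14, 3.14, 3.14].

### API

Orientations are given as a unit quaternion [x, y, z, w].
In Python, from bench import get_state, snapshot, camera_params, sign_off, trace gives the robot as it stands.
- The arm moves only by the shell command python3 -m pendant 'ROWS' [FORCE]. ROWS is JSON, one flat list of numbers, 7 for each row, row after row: the shift along the tool's x, y, z in m, then the turn, a rotation vector about the tool's x, y, z in degrees, then the opening, from 0 (shut) to 1 (fully open). A call has 1 to 8 rows; each row is the pose to reach, as a shift and turn from the pose commanded when the call began, along the tool's axes at that moment; what a row does not reach only later rows make up. A row lasts 1/10 s, in which the tool goes at most 50 mm and 8.59 degrees, less where a joint would pass 70% of its speed; a pose out of reach is approached as far as the arm can. A call with a gripper value outside its range is refused whole. The fingers move at their own pace and stop on an object; FORCE is the grip in N (left out, the last holds). Time passes only in rows, so rows that repeat a pose let the fingers close. It gives the time, the measured TCP pose, the force, the opening and the grip force at its end, in the units of the state.
- get_state(): the state, without advancing time (a new reading comes with each control period).
- snapshot(name): name is "scene" or "top" or "wrist"; returns (picture, depth): 384x512x3 uint8, red, green, blue; 384x512 float32, m along the optical axis (not along the pixel's ray), 0 where there is no reading.
- camera_params(name): a dict with "fx", "fy", "cx", "cy" (pixels), "extrinsics" (4x4, takes a point from camera to world coordinates). Camera axes: x right, y down, z forward; pixel columns grow to the right and rows downward; lengths in m; the calibration is good to about 2 mm. A picture is of the moment at which its call begins: read the wrist's pose just before it. camera_params takes no time and is no camera call; for the wrist camera it gives the pose at the moment of the call.
- sign_off(): hands the job in; it is judged then, once.
Trained networks look in the newest picture that a camera, given by its name, has taken for a name from the list of things; names that differ only in an ending like _2 or _b are one class to them, and where a whole thing is asked for, a point or a joint stands for the part that bears it (a point fixed in the world has none). Each returns a list of dicts, best first, with "score" (0 to 1); they miss things now and then, are a little off and sometimes report something else, mostly with a low value. They report only what shows in the picture. A call takes as long as a camera call.
- trace(camera, query): "mask" (384x512 bool, what is visible of it) and "box" ([left, top, right, bottom] in pixels, round what is visible of it).
The state is a dict: "time": time; "joint_positions": joint angles; "qvel": joint speeds; "joint_efforts": joint torques, N m; "position": TCP position; "ee_rot": TCP orientation; "wrist_force": force on the tool from outside, world axes, zero at the start; "moment": the same for the moment, N m; "width": finger opening in m; "gripper_force": force on a finger pad.
Only numpy, scipy, OpenCV 4.12 (cv2) and the standard library are available. Lean on these libraries where they do the work, as an engineer would, in place of code of your own. Each camera call takes 0.05 s, during which the arm holds its last target. There are 200 camera calls.

## Working session

There is one attempt and no reset: what is moved stays moved. The work goes in short steps, Python scripts to look and compute and a shell command to move; the robot and the scene stay as the last step left them, time stands still between calls to the robot, and variables do not carry over. Pictures are saved under pics/ and viewed, at most 14 in all, crops included, and the job is handed in when it is done.

```bash
ls; mkdir -p pics
python3 - <<'E'
from bench import *
import cv2,numpy as np
s=get_state();print({k:np.round(v,3) for k,v in s.items()})
for n in("scene","top","wrist"):
    p,d=snapshot(n);cv2.imwrite(f"pics/{n}0.png",cv2.cvtColor(p,cv2.COLOR_RGB2BGR));np.save(f"pics/{n}0.npy",d)
    c=camera_params(n);print(n,c["fx"],c["cx"],c["cy"],np.round(c["extrinsics"],4).tolist())
    for q in("stack","carrier","long_1","short","sticker_1"):
        for r in trace(n,q):print(q,round(r["score"],2),r["box"],r["mask"].sum())
E
```

```text
pics
{'time': np.float64(0.0), 'joint_positions': array([ 1.237,  0.261, -0.139,  1.173, -0.   ,  1.571]), 'qvel': array([-0.   , -0.001,  0.002,  0.001,  0.001,  0.   ]), 'joint_efforts': array([ 1.0000e-03, -4.0568e+01,  2.5392e+01,  1.9000e-02,  0.0000e+00,
       -0.0000e+00]), 'position': array([0.172, 0.495, 0.23 ]), 'ee_rot': array([ 0.166,  0.986, -0.001, -0.   ]), 'wrist_force': array([-0.714, -0.143,  0.682]), 'moment': array([-0.013,  0.064,  0.021]), 'gripper_force': np.float64(0.0), 'width': np.float64(0.085)}
scene 362.63481057322997 261.7078135478995 201.93976703042605 [[-0.2313, 0.7227, -0.6513, 1.2256], [0.9728, 0.1624, -0.1653, 0.1495], [-0.0137, -0.6718, -0.7406, 0.7071], [0.0, 0.0, 0.0, 1.0]]
stack 0.57 [289.7, 124.2, 404.0, 222.8] 6087
carrier 0.67 [116.6, 121.7, 293.8, 224.0] 6230
carrier 0.43 [242.7, 140.8, 278.9, 207.1] 662
long_1 0.75 [175.0, 122.3, 230.4, 196.9] 1541
long_1 0.62 [114.4, 111.9, 182.3, 185.9] 1766
short 0.72 [151.6, 127.9, 206.3, 180.4] 1209
sticker_1 0.95 [242.7, 139.8, 277.9, 207.4] 587
sticker_1 0.69 [213.9, 137.5, 253.3, 201.8] 642
top 432.238981162486 257.1730833549446 193.76185004064422 [[-0.0815, -0.975, 0.2065, 0.3578], [-0.9967, 0.0804, -0.0136, 0.0064], [-0.0033, -0.207, -0.9783, 1.3124], [0.0, 0.0, 0.0, 1.0]]
stack 0.73 [139.6, 192.6, 231.7, 300.4] 5550
carrier 0.8 [254.4, 180.3, 392.3, 288.0] 8728
long_1 0.88 [316.1, 180.1, 334.8, 281.5] 1574
long_1 0.64 [370.0, 177.5, 393.7, 283.4] 1872
short 0.81 [345.3, 193.6, 356.8, 261.8] 1100
short 0.37 [253.4, 180.8, 392.0, 289.1] 8773
sticker_1 0.64 [260.2, 190.0, 272.8, 271.1] 643
sticker_1 0.59 [289.4, 193.3, 297.6, 273.3] 537
wrist 322.46413434975574 252.80008997050163 188.30207904882127 [[0.3285, 0.8949, 0.3021, 0.0943], [0.9445, -0.3112, -0.1052, 0.5236], [-0.0001, 0.3199, -0.9475, 0.3735], [0.0, 0.0, 0.0, 1.0]]
stack 0.56 [68.1, 331.8, 218.6, 382.2] 1625
```

```bash
cat > h.py <<'E'
import numpy as np, cv2
from bench import *
def world(cam,d,mask=None):
    """mask pixels -> world points"""
    c=camera_params(cam);v,u=np.nonzero((d>0)&(mask if mask is not None else True));z=d[v,u]
    P=np.c_[(u-c["cx"])/c["fx"]*z,(v-c["cy"])/c["fy"]*z,z,np.ones_like(z)]
    return (P@np.array(c["extrinsics"]).T)[:,:3]
def rect(P,zlo,zhi):
    """min area rect of the points at height zlo..zhi: centre, sizes, angle of long axis deg, median z"""
    Q=P[(P[:,2]>zlo)&(P[:,2]<zhi)]
    if len(Q)<10:return None
    (cx,cy),(w,h),a=cv2.minAreaRect((Q[:,:2]*1000).astype(np.float32))
    if w<h:w,h,a=h,w,a+90
    a=(a+90)%180-90
    return [round(float(x),1) for x in (cx,cy,w,h,a,np.median(Q[:,2])*1000)]+[len(Q)]
E
python3 - <<'E'
from h import *
for n in("top","scene"):
    d=np.load(f"pics/{n}0.npy")
    for q in("stack","carrier","long_1","short","sticker_1","sealer_tin","meter","chuck"):
        for r in trace(n,q):
            if r["score"]<.5: continue
            P=world(n,d,r["mask"]);P=P[P[:,2]>.003]
            if q in("stack","carrier"):print(n,q,rect(P,.07,.09),rect(P,.0,.025))
            else:
                t=np.percentile(P[:,2],90);print(n,q,round(r["score"],2),rect(P,t-.008,t+.008))
a=cv2.imread("pics/top0.png");cv2.imwrite("pics/top0c.png",cv2.resize(a[120:340,100:450],(800,503),interpolation=2))
E
```

```text
top stack [491.4, 211.2, 300.5, 201.5, -7.7, 80.0, 4000] [509.6, 205.6, 258.7, 154.4, 80.5, 16.3, 37]
top carrier None [501.1, -198.5, 411.4, 320.5, 83.9, 12.0, 8677]
top long_1 0.88 [502.0, -201.2, 298.7, 41.3, -3.3, 52.0, 1379]
top long_1 0.64 [491.2, -368.7, 299.0, 42.1, -7.1, 52.0, 1385]
top short 0.81 [496.2, -279.6, 198.5, 41.5, -6.9, 51.9, 916]
top sticker_1 0.64 [514.1, -31.5, 236.9, 18.1, -4.9, 32.1, 518]
top sticker_1 0.59 [504.2, -110.0, 236.1, 19.9, -6.9, 32.1, 501]
top sealer_tin 0.64 [777.3, -190.2, 101.4, 99.3, 68.1, 113.5, 888]
top meter 0.75 [779.0, 6.3, 146.1, 62.5, 85.1, 28.2, 822]
top chuck 0.92 [773.5, 164.2, 75.9, 71.1, -21.2, 65.6, 242]
scene stack [491.0, 211.4, 303.4, 199.9, -7.5, 81.0, 3436] [463.9, 216.6, 257.5, 246.4, 82.0, 14.3, 635]
scene carrier None [490.7, -193.7, 408.3, 337.9, 83.9, 13.4, 5946]
scene long_1 0.75 [500.2, -199.1, 298.4, 41.7, -3.9, 53.3, 1041]
scene long_1 0.62 [489.7, -368.4, 299.4, 44.0, -7.2, 53.5, 1043]
scene short 0.72 [493.6, -278.6, 202.9, 42.4, -6.5, 53.3, 701]
scene sticker_1 0.95 [511.5, -29.7, 239.8, 21.1, -4.3, 33.1, 477]
scene sticker_1 0.69 [502.1, -108.6, 243.2, 21.4, -6.6, 33.2, 486]
scene sealer_tin 0.65 [776.8, -189.8, 103.4, 103.0, 14.8, 114.3, 1395]
scene meter 0.75 [778.2, 6.7, 146.6, 64.7, 84.2, 28.9, 1479]
scene chuck 0.71 [772.6, 167.2, 73.9, 70.8, 67.7, 64.2, 540]
scene chuck 0.57 [778.7, -188.9, 101.1, 100.5, 87.0, 114.3, 1344]
```

View pics/scene0.png

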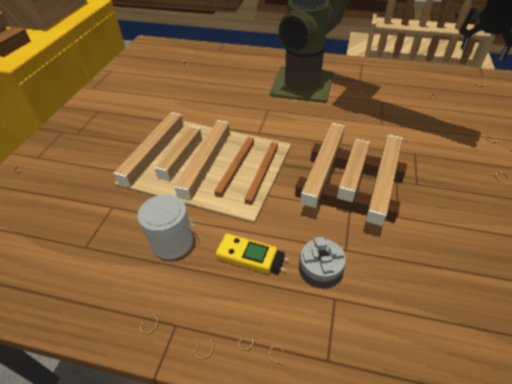

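View pics/top0.png

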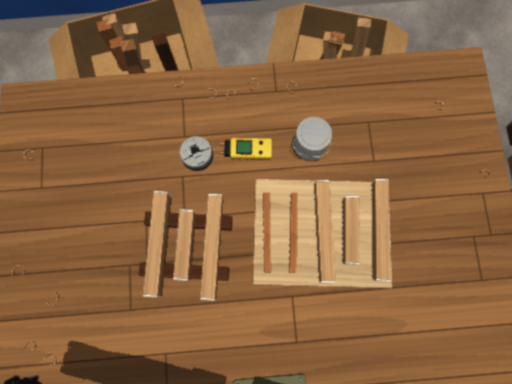

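```bash
cat > plan.py <<'E'
import sys
from h import *
from scipy.spatial.transform import Rotation as R
def plan(x,y,z,yaw):
    """shift (m, tool axes) and turn (deg) to TCP x,y,z mm pointing down, tool y axis at world yaw deg"""
    s=get_state();R0=R.from_quat(s["ee_rot"]);a=np.radians(yaw)
    ty=np.array([np.cos(a),np.sin(a),0]);tz=np.array([0,0,-1.]);tx=np.cross(ty,tz)
    Rt=R.from_matrix(np.c_[tx,ty,tz]);p=np.array(s["position"])
    print("now",np.round(p*1000,1),"t",round(float(s["time"]),1),"shift",np.round(R0.inv().apply(np.array([x,y,z])/1000-p),4),"turn",np.round((R0.inv()*Rt).as_rotvec(degrees=True),1),"w",np.round(s["width"]*1000,1),"gf",np.round(s["gripper_force"],1))
if __name__=="__main__":plan(*map(float,sys.argv[1:5]))
E
python3 plan.py 470 211 330 82.4;python3 plan.py 512.8 -30.6 150 85.4; python3 -m pendant '[0,0,0,0,0,0,1]'; python3 plan.py 470 211 330 82.4
```

```text
now [172.  496.  231.3] t 1.7 shift [-0.3749 -0.1716 -0.0987] turn [ -0.    0.  -11.5] w 85.7 gf 0.0
now [172.  496.  231.3] t 1.7 shift [-0.4945 -0.3858  0.0813] turn [ -0.    0.  -14.5] w 85.7 gf 0.0
time: 1.8
position: [0.172, 0.496, 0.2313]
ee_rot: [0.166, 0.986, 0.0, 0.0]
wrist_force: [0.4, -0.5, -0.3]
width: 0.0854
gripper_force: 0.0
now [172.  496.  231.3] t 1.8 shift [-0.3749 -0.1716 -0.0987] turn [  0.    0.  -11.5] w 85.4 gf 0.0
```

```bash
python3 -m pendant '[-0.03,-0.014,-0.008,0,0,-1,1,-0.08,-0.036,-0.02,0,0,-3,1,-0.12,-0.056,-0.032,0,0,-5,1,-0.17,-0.078,-0.045,0,0,-7,1,-0.21,-0.096,-0.055,0,0,-9,1,-0.26,-0.12,-0.068,0,0,-11,1,-0.3,-0.137,-0.08,0,0,-11.5,1,-0.34,-0.156,-0.09,0,0,-11.5,1]' >/dev/null; python3 -m pendant '[-0.03,-0.014,-0.008,0,0,0,0.6,-0.035,-0.016,-0.009,0,0,0,0.6,-0.035,-0.016,-0.009,0,0,0,0.6,-0.035,-0.016,-0.009,0,0,0,0.6]'
python3 - <<'E'
from h import *
c=camera_params("wrist");p,d=snapshot("wrist");cv2.imwrite("pics/w1.png",p[:,:,::-1]);P=world("wrist",d)
for r in trace("wrist","stack"):
    print(r["score"],r["box"],rect(world("wrist",d,r["mask"]),.07,.09))
print(rect(P,.073,.087))
E
python3 plan.py 513 -30.6 150 85.4
```

```text
time: 3.0
position: [0.4732, 0.2177, 0.3297]
ee_rot: [0.066, 0.998, -0.0, -0.001]
wrist_force: [-0.5, -0.5, -0.7]
width: 0.051
gripper_force: 0.0
0.77 [152.5, 30.1, 350.8, 265.5] [489.9, 212.4, 298.5, 200.4, -7.7, 79.7, 19474]
0.7 [2.7, 78.0, 136.4, 282.0] None
[599.9, 120.1, 644.4, 332.1, -40.8, 79.6, 19537]
now [472.9 218.  329.8] t 3.1 shift [-0.0725 -0.2412  0.1798] turn [-0.  -0.1 -2.9] w 51.1 gf 0.0
```

View pics/w1.png

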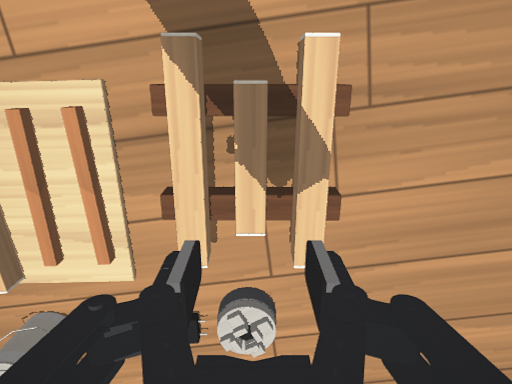

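```bash
python3 -m pendant '[-0.01,-0.03,0.02,0,0,-1,0.6,-0.02,-0.07,0.045,0,0,-2,0.6,-0.033,-0.11,0.075,0,0,-3,0.6,-0.046,-0.15,0.105,0,0,-3,0.6,-0.058,-0.19,0.13,0,0,-3,0.6,-0.067,-0.22,0.155,0,0,-3,0.6,-0.0725,-0.241,0.18,0,0,-3,0.6,-0.0725,-0.241,0.18,0,0,-3,0.6]' >/dev/null;python3 -m pendant '[0,0,0,0,0,0,0.6,0,0,0,0,0,0,0.6]' >/dev/null
python3 - <<'E'
from h import *
c=camera_params("wrist");p,d=snapshot("wrist");cv2.imwrite("pics/w2.png",p[:,:,::-1])
for q in("sticker_1","long_1"):
  for r in trace("wrist",q):
    P=world("wrist",d,r["mask"]);t=np.percentile(P[:,2],80)
    print(q,r["score"],r["box"],rect(P,t-.006,t+.006))
E
python3 plan.py 513 -30.6 15 85.3
```

```text
sticker_1 0.96 [238.9, 21.0, 267.4, 301.6] [513.2, -29.9, 240.4, 20.0, -4.4, 31.8, 6523]
sticker_1 0.91 [136.5, 14.6, 180.8, 280.2] [494.7, -107.7, 219.5, 20.5, -6.7, 31.7, 6197]
long_1 0.66 [0.0, 0.8, 107.9, 328.3] [502.5, -199.9, 267.2, 41.3, -3.5, 51.7, 14534]
now [514.8 -30.1 151.4] t 4.2 shift [ 0.0021 -0.0007  0.1364] turn [0.  0.1 0.2] w 51.6 gf 0.0
```

View pics/w2.png

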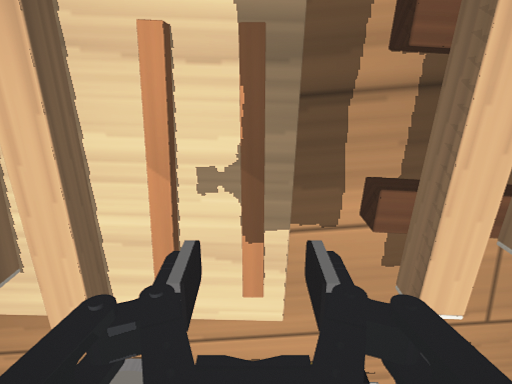

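```bash
python3 -m pendant '[0.002,0,0.03,0,0,0,0.6,0.002,0,0.07,0,0,0,0.6,0.002,0,0.1,0,0,0,0.6,0.002,0,0.12,0,0,0,0.6,0.002,0,0.13,0,0,0,0.6,0.002,0,0.136,0,0,0,0.6,0.002,0,0.136,0,0,0,0.6,0.002,0,0.136,0,0,0,0.6]' 40; python3 -m pendant '[0,0,0,0,0,0,0,0,0,0,0,0,0,0,0,0,0,0,0,0,0,0,0,0,0,0,0,0,0,0,0,0,0,0,0,0,0,0,0,0,0,0]' 40; python3 plan.py 416.5 221.7 180 172.3
```

```text
time: 5.05
position: [0.5131, -0.031, 0.0152]
ee_rot: [0.04, 0.999, -0.0, 0.001]
wrist_force: [0.6, 0.4, 0.1]
width: 0.0517
gripper_force: 0.0
time: 5.65
position: [0.5129, -0.0311, 0.0151]
ee_rot: [0.04, 0.999, 0.0, 0.001]
wrist_force: [-1.2, -0.1, 6.7]
width: 0.0192
gripper_force: 40.1
now [512.9 -31.1  15.1] t 5.7 shift [ 0.1162  0.2442 -0.1651] turn [ -0.1   0.1 -86.9] w 19.2 gf 40.1
```

```bash
python3 -m pendant '[0,0,-0.01,0,0,0,0,0,0,-0.04,0,0,0,0,0,0,-0.08,0,0,0,0,0,0,-0.12,0,0,0,0,0,0,-0.15,0,0,0,0,0,0,-0.165,0,0,0,0,0,0,-0.165,0,0,0,0]' ; python3 -m pendant '[0.01,0.02,0,0,0,-6,0,0.025,0.05,0,0,0,-14,0,0.04,0.085,0,0,0,-22,0,0.06,0.12,0,0,0,-30,0,0.08,0.16,0,0,0,-38,0,0.095,0.2,0,0,0,-46,0,0.11,0.23,0,0,0,-54,0,0.116,0.244,0,0,0,-62,0]'; python3 -m pendant '[0,0,0,0,0,-8,0,0,0,0,0,0,-16,0,0,0,0,0,0,-22,0,0,0,0,0,0,-25,0,0,0,0,0,0,-25,0]';python3 plan.py 416.5 221.7 180 172.3
python3 - <<'E'
from h import *
c=camera_params("wrist");p,d=snapshot("wrist");cv2.imwrite("pics/w3.png",p[:,:,::-1])
for cam in("wrist","top","scene"):
  if cam!="wrist":p,d=snapshot(cam)
  for r in trace(cam,"sticker_1"):
    P=world(cam,d,r["mask"]);t=np.percentile(P[:,2],80)
    print(cam,r["score"],r["box"],rect(P,t-.006,t+.006))
  if cam=="wrist":
    P=world(cam,d);Q=P[(P[:,2]>.073)&(P[:,2]<.087)&(P[:,0]<.66)&(P[:,1]>.09)&(P[:,1]<.33)];print(rect(Q,0,1))
E
```

```text
time: 6.35
position: [0.5137, -0.0312, 0.1821]
ee_rot: [0.04, 0.999, -0.0, 0.003]
wrist_force: [-0.3, 0.1, -0.9]
width: 0.0188
gripper_force: 39.3
time: 7.15
position: [0.4138, 0.2233, 0.1778]
ee_rot: [-0.484, 0.875, 0.0, -0.001]
wrist_force: [0.5, -0.9, -0.4]
width: 0.0191
gripper_force: 39.3
time: 7.65
position: [0.415, 0.221, 0.1778]
ee_rot: [-0.659, 0.753, 0.0, -0.001]
wrist_force: [0.3, 0.1, -0.6]
width: 0.0193
gripper_force: 39.3
now [415.  221.  177.8] t 7.7 shift [-0.0009 -0.0014 -0.0022] turn [ 0.1 -0.1  0.1] w 19.3 gf 39.3
wrist 0.65 [223.0, 0.9, 281.4, 363.6] [411.9, 193.5, 160.1, 20.1, 82.4, 194.8, 17134]
[490.1, 213.1, 298.5, 200.3, -7.7, 80.0, 37033]
top 0.98 [288.9, 191.2, 297.9, 273.3] [504.2, -110.0, 236.0, 19.9, -7.1, 31.8, 471]
top 0.88 [180.4, 261.7, 227.4, 275.5] [407.0, 152.2, 103.5, 20.1, 82.8, 195.5, 303]
scene 0.97 [319.9, 96.7, 421.7, 126.6] [415.2, 221.1, 238.6, 25.0, 82.2, 196.0, 570]
scene 0.63 [214.9, 139.2, 253.3, 197.6] [506.1, -109.1, 237.7, 22.0, -7.0, 33.1, 458]
```

View pics/w3.png

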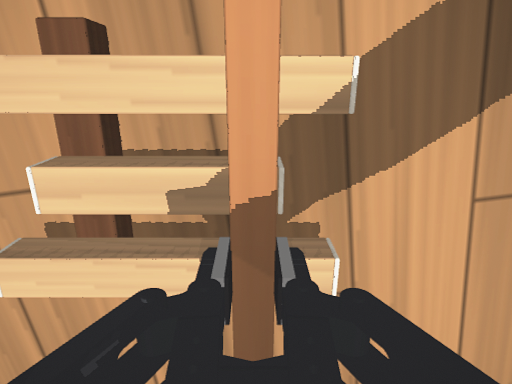

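```bash
python3 -m pendant '[0,0,0.02,0,0,0,0,-0.001,-0.001,0.05,0,0,0,0,-0.001,-0.0015,0.075,0,0,0,0,-0.001,-0.0015,0.087,0,0,0,0,-0.001,-0.0015,0.091,0,0,0,0,-0.001,-0.0015,0.094,0,0,0,0,-0.001,-0.0015,0.094,0,0,0,0,-0.001,-0.0015,0.094,0,0,0,0]';python3 plan.py 416.5 221.7 83.5 172.3
```

```text
time: 8.75
position: [0.4184, 0.2226, 0.0859]
ee_rot: [-0.658, 0.753, -0.0, 0.001]
wrist_force: [0.1, 0.5, -1.0]
width: 0.0191
gripper_force: 39.3
now [418.4 222.6  85.9] t 8.8 shift [0.0012 0.0018 0.0024] turn [-0.1  0.1  0.1] w 19.1 gf 39.3
```

```bash
python3 -m pendant '[0.001,0.0015,0.001,0,0,0,0,0.001,0.0015,0.002,0,0,0,0]';python3 -m pendant '[0,0,0,0,0,0,0]'; python3 -m pendant '[0,0,0,0,0,0,0]'
```

```text
time: 8.95
position: [0.4162, 0.2215, 0.0836]
ee_rot: [-0.659, 0.753, -0.0, 0.0]
wrist_force: [0.1, 0.3, -1.1]
width: 0.019
gripper_force: 39.3
time: 9.05
position: [0.416, 0.2215, 0.0833]
ee_rot: [-0.659, 0.753, -0.0, 0.0]
wrist_force: [0.5, -0.5, 0.2]
width: 0.019
gripper_force: 39.3
time: 9.15
position: [0.4161, 0.2215, 0.0832]
ee_rot: [-0.659, 0.753, -0.0, 0.0]
wrist_force: [0.3, 0.7, -0.6]
width: 0.0187
gripper_force: 39.3
```

```bash
python3 -m pendant '[0,0,0,0,0,0,0.6,0,0,0,0,0,0,0.6,0,0,0,0,0,0,0.6,0,0,0,0,0,0,0.6,0,0,0,0,0,0,0.6]'; python3 -m pendant '[0,0,-0.01,0,0,0,0.6,0,0,-0.04,0,0,0,0.6,0,0,-0.08,0,0,0,0.6,0,0,-0.12,0,0,0,0.6,0,0,-0.12,0,0,0,0.6]'; python3 plan.py 503.8 -109.3 170 83.1
python3 - <<'E'
from h import *
for cam in("top","scene"):
  p,d=snapshot(cam)
  for r in trace(cam,"sticker_1"):
    P=world(cam,d,r["mask"]);t=np.percentile(P[:,2],80)
    print(cam,r["score"],r["box"],rect(P,t-.006,t+.006))
E
```

```text
time: 9.65
position: [0.4161, 0.2215, 0.0831]
ee_rot: [-0.659, 0.753, -0.0, -0.0]
wrist_force: [0.6, -0.1, -1.1]
width: 0.051
gripper_force: 0.0
time: 10.15
position: [0.4196, 0.2233, 0.2092]
ee_rot: [-0.659, 0.753, -0.001, 0.005]
wrist_force: [1.1, 0.3, 0.3]
width: 0.0513
gripper_force: 0.0
now [419.6 223.3 209.2] t 10.2 shift [ 0.3188 -0.1273  0.0383] turn [-0.1  0.7 89.3] w 51.3 gf 0.0
top 0.86 [289.0, 191.4, 295.8, 274.6] [505.6, -110.1, 238.8, 20.2, -6.7, 32.4, 515]
top 0.76 [175.1, 265.3, 224.8, 275.9] [409.7, 166.3, 125.1, 19.7, 82.5, 100.3, 297]
scene 0.84 [320.1, 127.1, 409.9, 156.0] [414.8, 220.2, 239.6, 25.4, 82.8, 100.7, 570]
scene 0.59 [216.4, 141.5, 253.5, 199.1] [502.7, -108.8, 240.8, 22.0, -6.6, 33.3, 464]
scene 0.59 [152.9, 126.7, 205.5, 180.3] [494.6, -278.4, 202.3, 42.5, -7.1, 53.5, 697]
```

```bash
python3 -m pendant '[0.02,-0.01,0,0,0,6,0.6,0.06,-0.025,0.005,0,0,14,0.6,0.1,-0.04,0.01,0,0,22,0.6,0.145,-0.055,0.015,0,0,30,0.6,0.19,-0.075,0.02,0,0,38,0.6,0.235,-0.092,0.025,0,0,46,0.6,0.28,-0.11,0.03,0,0,54,0.6,0.31,-0.125,0.035,0,0,62,0.6]'>/dev/null; python3 -m pendant '[0,0,0,0,0,8,0.6,0,0,0,0,0,16,0.6,0,0,0,0,0,24,0.6,0,0,0,0,0,27,0.6,0,0,0,0,0,27,0.6,0,0,0,0,0,27,0.6,0,0,0,0,0,27,0.6]'
python3 - <<'E'
from h import *
c=camera_params("wrist");p,d=snapshot("wrist")
for r in trace("wrist","sticker_1"):
    P=world("wrist",d,r["mask"]);t=np.percentile(P[:,2],80)
    print(r["score"],r["box"],rect(P,t-.006,t+.006))
E
python3 plan.py 503.8 -109 15 83.2
```

```text
time: 11.85
position: [0.4984, -0.1022, 0.1675]
ee_rot: [0.057, 0.998, 0.0, -0.001]
wrist_force: [1.0, 0.5, -0.2]
width: 0.0517
gripper_force: 0.0
0.65 [234.2, 34.7, 259.7, 298.7] [504.6, -109.1, 238.9, 20.1, -6.8, 32.0, 5707]
now [ 498.6 -102.2  167.9] t 11.9 shift [-0.006  -0.0061  0.1529] turn [ 0.  -0.   0.2] w 51.3 gf 0.0
```

```bash
python3 -m pendant '[-0.006,-0.006,0.03,0,0,0,0.6,-0.0065,-0.006,0.07,0,0,0,0.6,-0.0065,-0.006,0.11,0,0,0,0.6,-0.0065,-0.006,0.135,0,0,0,0.6,-0.0065,-0.006,0.146,0,0,0,0.6,-0.0065,-0.006,0.152,0,0,0,0.6,-0.0065,-0.006,0.152,0,0,0,0.6,-0.0065,-0.006,0.152,0,0,0,0.6]' 40; python3 -m pendant '[0,0,0,0,0,0,0,0,0,0,0,0,0,0,0,0,0,0,0,0,0,0,0,0,0,0,0,0,0,0,0,0,0,0,0,0,0,0,0,0,0,0]' 40; python3 -m pendant '[0,0,-0.01,0,0,0,0,0,0,-0.04,0,0,0,0,0,0,-0.08,0,0,0,0,0,0,-0.12,0,0,0,0,0,0,-0.15,0,0,0,0,0,0,-0.165,0,0,0,0,0,0,-0.165,0,0,0,0,0,0,-0.165,0,0,0,0]'; python3 plan.py 565.1 201.7 180 172.3
```

```text
time: 12.75
position: [0.5059, -0.1093, 0.0174]
ee_rot: [0.058, 0.998, -0.0, 0.001]
wrist_force: [0.2, 0.1, 0.7]
width: 0.0512
gripper_force: 0.0
time: 13.35
position: [0.5056, -0.1093, 0.0173]
ee_rot: [0.058, 0.998, -0.0, 0.001]
wrist_force: [0.0, -0.2, 6.7]
width: 0.0192
gripper_force: 39.9
time: 14.15
position: [0.5043, -0.109, 0.181]
ee_rot: [0.058, 0.998, 0.0, -0.0]
wrist_force: [-0.1, 0.6, -0.7]
width: 0.0189
gripper_force: 39.2
now [ 504.3 -109.   181. ] t 14.2 shift [-0.0246  0.3156  0.001 ] turn [  0.   -0.  -88.9] w 18.9 gf 39.2
```

```bash
python3 -m pendant '[-0.002,0.02,0,0,0,-6,0,-0.005,0.055,0,0,0,-14,0,-0.008,0.1,0,0,0,-22,0,-0.011,0.145,0,0,0,-30,0,-0.015,0.19,0,0,0,-38,0,-0.018,0.235,0,0,0,-46,0,-0.022,0.28,0,0,0,-54,0,-0.0246,0.3156,0,0,0,-62,0]'>/dev/null; python3 -m pendant '[0,0,0,0,0,-8,0,0,0,0,0,0,-16,0,0,0,0,0,0,-23,0,0,0,0,0,0,-27,0,0,0,0,0,0,-27,0,0,0,0,0,0,-27,0,0,0,0,0,0,-27,0]';python3 plan.py 565.1 201.7 86 172.3
python3 - <<'E'
from h import *
for cam in("wrist","scene"):
  c=camera_params(cam);p,d=snapshot(cam)
  for r in trace(cam,"sticker_1"):
    P=world(cam,d,r["mask"]);t=np.percentile(P[:,2],80)
    print(cam,r["score"],r["box"],rect(P,t-.006,t+.006))
E
```

```text
time: 15.65
position: [0.565, 0.2014, 0.1803]
ee_rot: [-0.658, 0.753, 0.0, -0.001]
wrist_force: [-0.4, 0.7, -0.9]
width: 0.0193
gripper_force: 39.3
now [565.  201.4 180.3] t 15.7 shift [-0.0004 -0.0002  0.0943] turn [ 0.1 -0.   0. ] w 19.3 gf 39.3
wrist 0.86 [406.7, 16.7, 510.4, 332.3] [416.8, 222.0, 240.5, 22.3, 82.6, 99.7, 9995]
wrist 0.84 [223.7, 0.0, 284.3, 362.3] [562.0, 175.2, 163.6, 20.2, 82.2, 195.1, 16834]
scene 0.87 [317.5, 126.3, 410.9, 155.2] [414.2, 219.7, 238.5, 25.5, 83.0, 100.9, 445]
scene 0.7 [306.5, 131.7, 410.5, 169.1] [564.4, 200.1, 238.3, 24.0, 82.7, 196.0, 752]
```

```bash
python3 -m pendant '[0,0,0.02,0,0,0,0,0,0,0.05,0,0,0,0,0,0,0.075,0,0,0,0,0,0,0.085,0,0,0,0,0,0,0.09,0,0,0,0,0,0,0.093,0,0,0,0,0,0,0.094,0,0,0,0,0,0,0.094,0,0,0,0]'>/dev/null;python3 -m pendant '[0,0,0,0,0,0,0,0,0,0,0,0,0,0,0,0,0,0,0,0,0]';python3 plan.py 565.1 201.7 85.5 172.3
```

```text
time: 16.95
position: [0.5657, 0.2017, 0.0875]
ee_rot: [-0.659, 0.753, -0.0, 0.0]
wrist_force: [0.4, -0.1, 0.2]
width: 0.0194
gripper_force: 39.3
now [565.7 201.7  87.5] t 16.9 shift [0.0001 0.0006 0.002 ] turn [-0.   0.   0.1] w 19.4 gf 39.3
```

Lower 2 mm, release, rise, and go to the first long blank (nearest, at y≈-200).

```bash
python3 -m pendant '[0,0.0005,0.001,0,0,0,0,0,0.0005,0.002,0,0,0,0,0,0.0005,0.002,0,0,0,0]'; python3 -m pendant '[0,0,0,0,0,0,0.6,0,0,0,0,0,0,0.6,0,0,0,0,0,0,0.6,0,0,0,0,0,0,0.6,0,0,0,0,0,0,0.6]'>/dev/null; python3 -m pendant '[0,0,-0.01,0,0,0,0.7,0,0,-0.04,0,0,0,0.7,0,0,-0.08,0,0,0,0.7,0,0,-0.1,0,0,0,0.7,0,0,-0.1,0,0,0,0.7,0,0,-0.1,0,0,0,0.7]'; python3 plan.py 502 -200.3 180 86.5
python3 - <<'E'
from h import *
for cam in("wrist","scene"):
  c=camera_params(cam);p,d=snapshot(cam)
  if cam=="scene":cv2.imwrite("pics/s4.png",p[:,:,::-1])
  for r in trace(cam,"sticker_1"):
    P=world(cam,d,r["mask"]);t=np.percentile(P[:,2],80)
    print(cam,r["score"],r["box"],rect(P,t-.006,t+.006))
E
```

```text
time: 17.25
position: [0.5649, 0.2017, 0.0853]
ee_rot: [-0.659, 0.753, 0.0, 0.0]
wrist_force: [-0.8, 0.1, 1.4]
width: 0.0191
gripper_force: 39.5
time: 18.35
position: [0.5652, 0.2018, 0.1858]
ee_rot: [-0.659, 0.753, -0.0, 0.001]
wrist_force: [-0.3, -0.7, -0.4]
width: 0.0599
gripper_force: 0.0
now [565.2 201.8 185.8] t 18.4 shift [0.4069 0.0093 0.0055] turn [-0.   0.1 85.9] w 59.9 gf 0.0
wrist 0.86 [238.2, 13.0, 270.5, 322.5] [563.7, 200.4, 239.5, 20.0, 82.3, 97.8, 8283]
wrist 0.75 [408.1, 13.9, 504.0, 306.5] [414.0, 210.5, 218.4, 21.8, 82.5, 98.1, 8925]
scene 0.89 [303.6, 163.0, 400.9, 195.7] [564.0, 200.5, 236.9, 24.2, 82.2, 100.6, 693]
```

View pics/s4.png

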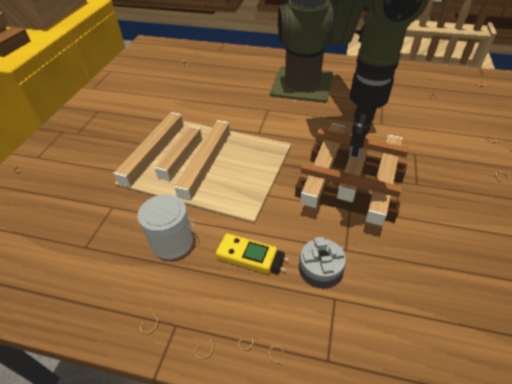

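```bash
python3 -m pendant '[0.02,0,0,0,0,6,0.7,0.06,0.002,0,0,0,14,0.7,0.11,0.004,0,0,0,22,0.7,0.16,0.005,0,0,0,30,0.7,0.21,0.006,0,0,0,38,0.7,0.26,0.007,0,0,0,46,0.7,0.31,0.008,0,0,0,54,0.7,0.36,0.009,0,0,0,62,0.7]'>/dev/null; python3 -m pendant '[0.018,-0.02,0,0,0,8,0.7,0.018,-0.042,0,0,0,16,0.7,0.018,-0.042,0,0,0,24,0.7,0.018,-0.042,0,0,0,24,0.7,0.018,-0.042,0,0,0,24,0.7,0.018,-0.042,0,0,0,24,0.7,0.018,-0.042,0,0,0,24,0.7]'>/dev/null
python3 - <<'E'
from h import *
c=camera_params("wrist");p,d=snapshot("wrist")
for q in("long_1","short"):
  for r in trace("wrist",q):
    P=world("wrist",d,r["mask"]);t=np.percentile(P[:,2],80)
    print(q,r["score"],r["box"],rect(P,t-.006,t+.006))
E
python3 plan.py 502 -200.3 22 86.5
```

```text
long_1 0.96 [225.2, 0.0, 273.9, 310.8] [508.6, -200.8, 283.9, 40.1, -3.4, 51.7, 14111]
long_1 0.77 [13.5, 0.2, 111.8, 306.9] [496.2, -369.0, 284.2, 41.9, -7.6, 51.7, 14614]
short 0.81 [133.6, 45.5, 193.3, 267.9] [495.4, -278.9, 199.4, 40.6, -7.1, 51.8, 9468]
now [ 506.1 -199.1  185.2] t 20.2 shift [ 0.004  -0.0014  0.1632] turn [-0.   0.  -0.1] w 59.9 gf 0.0
```

```bash
python3 -m pendant '[0.005,-0.0015,0.03,0,0,0,0.7,0.005,-0.0015,0.07,0,0,0,0.7,0.005,-0.0015,0.11,0,0,0,0.7,0.005,-0.0015,0.14,0,0,0,0.7,0.005,-0.0015,0.155,0,0,0,0.7,0.005,-0.0015,0.163,0,0,0,0.7,0.005,-0.0015,0.163,0,0,0,0.7,0.005,-0.0015,0.163,0,0,0,0.7]' 60; python3 -m pendant '[0,0,0,0,0,0,0.2,0,0,0,0,0,0,0.2,0,0,0,0,0,0,0.2,0,0,0,0,0,0,0.2,0,0,0,0,0,0,0.2,0,0,0,0,0,0,0.2]' 60
```

```text
time: 21.0
position: [0.5017, -0.2009, 0.0229]
ee_rot: [0.031, 1.0, -0.0, 0.001]
wrist_force: [-0.2, -0.4, 0.5]
width: 0.0602
gripper_force: 0.0
time: 21.6
position: [0.5022, -0.201, 0.0236]
ee_rot: [0.032, 1.0, -0.0, 0.001]
wrist_force: [-0.9, 0.5, 6.4]
width: 0.039
gripper_force: 62.9
```

```bash
python3 -m pendant '[0,0,-0.01,0,0,0,0.2,0,0,-0.03,0,0,0,0.2,0,0,-0.06,0,0,0,0.2,0,0,-0.1,0,0,0,0.2,0,0,-0.14,0,0,0,0.2,0,0,-0.17,0,0,0,0.2,0,0,-0.18,0,0,0,0.2,0,0,-0.18,0,0,0,0.2]'; python3 plan.py 480.1 132.4 202 82.3
```

```text
time: 22.4
position: [0.5015, -0.201, 0.2033]
ee_rot: [0.032, 0.999, -0.001, 0.001]
wrist_force: [-0.4, 0.5, -3.8]
width: 0.0386
gripper_force: 62.0
now [ 501.5 -201.   203.3] t 22.4 shift [0.0425 0.3314 0.0009] turn [-0.   0.1  4.1] w 38.6 gf 62.0
```

```bash
python3 -m pendant '[0.002,0.02,0,0,0,0,0.2,0.008,0.055,0,0,0,1,0.2,0.014,0.105,0,0,0,2,0.2,0.02,0.15,0,0,0,3,0.2,0.026,0.2,0,0,0,4,0.2,0.032,0.25,0,0,0,4,0.2,0.038,0.295,0,0,0,4.1,0.2,0.042,0.325,0,0,0,4.1,0.2]'>/dev/null; python3 -m pendant '[0.0005,0.0065,0,0,0,0,0.2,0.0005,0.0065,0,0,0,0,0.2,0.0005,0.0065,0,0,0,0,0.2,0.0005,0.0065,0,0,0,0,0.2,0.0005,0.0065,0,0,0,0,0.2]'; python3 plan.py 480.1 132.4 112 82.3
python3 - <<'E'
from h import *
for cam in("scene","wrist"):
  c=camera_params(cam);p,d=snapshot(cam)
  for r in trace(cam,"long_1"):
    P=world(cam,d,r["mask"]);t=np.percentile(P[:,2],80)
    print(cam,r["score"],r["box"],rect(P,t-.006,t+.006))
E
```

```text
time: 23.7
position: [0.4799, 0.1316, 0.2019]
ee_rot: [0.068, 0.998, -0.0, -0.0]
wrist_force: [-0.3, 0.3, -4.1]
width: 0.0392
gripper_force: 62.0
now [479.9 131.6 201.9] t 23.7 shift [-0.0001  0.0009  0.0899] turn [-0.  -0.  -0.1] w 39.2 gf 62.0
scene 0.95 [111.0, 112.2, 181.8, 183.0] [490.1, -367.8, 299.9, 43.4, -7.5, 53.4, 1014]
scene 0.75 [304.9, 85.2, 351.4, 159.8] [495.5, 129.8, 264.9, 40.0, -7.7, 231.0, 976]
wrist 0.81 [187.2, 0.0, 315.1, 361.3] [447.1, 137.1, 145.8, 40.4, -7.5, 230.2, 37969]
```

```bash
python3 -m pendant '[0.0,0.001,0.02,0,0,0,0.2,0,0.001,0.045,0,0,0,0.2,0,0.001,0.065,0,0,0,0.2,0,0.001,0.076,0,0,0,0.2,0,0.001,0.082,0,0,0,0.2,0,0.001,0.086,0,0,0,0.2,0,0.001,0.088,0,0,0,0.2,0,0.001,0.088,0,0,0,0.2]'>/dev/null; python3 -m pendant '[0,0,0,0,0,0,0.2,0,0,0,0,0,0,0.2,0,0,0,0,0,0,0.2]';python3 plan.py 480.1 132.4 111.8 82.3
```

```text
time: 25.0
position: [0.4804, 0.1339, 0.1145]
ee_rot: [0.067, 0.998, 0.0, 0.0]
wrist_force: [-0.0, 0.5, -4.9]
width: 0.0392
gripper_force: 62.0
now [480.4 133.9 114.5] t 25.0 shift [ 0.0001 -0.0015  0.0027] turn [ 0.  0. -0.] w 39.2 gf 62.0
```

```bash
python3 -m pendant '[0,-0.001,0.001,0,0,0,0.2,0,-0.0015,0.002,0,0,0,0.2,0,-0.0015,0.0025,0,0,0,0.2,0,-0.0015,0.0025,0,0,0,0.2]';python3 plan.py 480.1 132.4 111.8 82.3
```

```text
time: 25.4
position: [0.4798, 0.1322, 0.1117]
ee_rot: [0.067, 0.998, -0.0, -0.0]
wrist_force: [-0.6, -1.1, -2.0]
width: 0.0394
gripper_force: 62.4
now [479.8 132.2 111.7] t 25.4 shift [-0.0003  0.0003 -0.0001] turn [-0. -0. -0.] w 39.4 gf 62.4
```

```bash
python3 -m pendant '[0,0,0,0,0,0,0.65,0,0,0,0,0,0,0.65,0,0,0,0,0,0,0.65,0,0,0,0,0,0,0.65]'>/dev/null; python3 -m pendant '[0,0,-0.01,0,0,0,0.65,0,0,-0.04,0,0,0,0.65,0,0,-0.07,0,0,0,0.65,0,0,-0.08,0,0,0,0.65,0,0,-0.08,0,0,0,0.65,0,0,-0.08,0,0,0,0.65]'>/dev/null; python3 plan.py 495.3 -279.2 190 82.9
python3 - <<'E'
from h import *
for cam in("scene","wrist"):
  c=camera_params(cam);p,d=snapshot(cam)
  for q in ("long_1","sticker_1"):
   for r in trace(cam,q):
    P=world(cam,d,r["mask"]);t=np.percentile(P[:,2],80)
    print(cam,q,r["score"],r["box"],rect(P,t-.006,t+.006))
E
```

```text
now [479.5 132.2 191.1] t 26.4 shift [-0.0709 -0.4056  0.0012] turn [-0.  -0.  -0.6] w 55.6 gf 0.0
scene long_1 0.69 [112.4, 113.7, 186.1, 183.1] [489.5, -367.7, 299.1, 42.5, -7.3, 53.5, 1006]
scene sticker_1 0.91 [337.0, 131.7, 411.5, 158.1] [418.7, 250.5, 179.2, 25.7, 82.7, 100.8, 431]
scene sticker_1 0.9 [302.9, 164.4, 400.7, 200.2] [569.4, 199.9, 237.7, 36.8, 84.5, 100.7, 584]
wrist long_1 0.69 [212.0, 1.6, 287.3, 362.9] [479.0, 132.7, 244.9, 40.2, -7.5, 139.8, 22632]
wrist sticker_1 0.72 [195.9, 76.9, 512.0, 110.1] [415.7, 213.0, 222.8, 20.0, 82.5, 99.9, 7381]
wrist sticker_1 0.63 [203.9, 252.2, 493.8, 291.4] [565.3, 201.1, 239.9, 21.6, 82.3, 100.0, 4250]
```

```bash
python3 -m pendant '[-0.003,-0.02,0,0,0,0,0.7,-0.01,-0.065,0,0,0,0,0.7,-0.02,-0.11,0,0,0,0,0.7,-0.028,-0.16,0,0,0,0,0.7,-0.036,-0.205,0,0,0,0,0.7,-0.045,-0.255,0,0,0,-0.6,0.7,-0.053,-0.3,0,0,0,-0.6,0.7,-0.06,-0.345,0,0,0,-0.6,0.7]'>/dev/null; python3 -m pendant '[-0.008,-0.045,0,0,0,0,0.7,-0.011,-0.06,0,0,0,0,0.7,-0.011,-0.06,0,0,0,0,0.7,-0.011,-0.06,0,0,0,0,0.7,-0.011,-0.06,0,0,0,0,0.7]'>/dev/null
python3 - <<'E'
from h import *
c=camera_params("wrist");p,d=snapshot("wrist")
for q in("long_1","short"):
  for r in trace("wrist",q):
    P=world("wrist",d,r["mask"]);t=np.percentile(P[:,2],80)
    print(q,r["score"],r["box"],rect(P,t-.006,t+.006))
E
python3 plan.py 495.3 -279.2 22 82.9
```

```text
long_1 0.78 [108.3, 0.0, 191.2, 315.7] [491.0, -368.0, 294.9, 40.9, -7.5, 51.9, 12048]
short 0.7 [227.0, 56.9, 273.2, 269.3] [496.3, -279.1, 199.5, 40.0, -6.9, 51.9, 9314]
now [ 496.5 -277.1  191.8] t 28.1 shift [ 0.001  -0.0023  0.1698] turn [ 0.  -0.   0.1] w 59.8 gf 0.0
```

```bash
python3 -m pendant '[0,-0.002,0.03,0,0,0,0.7,0.0005,-0.002,0.07,0,0,0,0.7,0.0005,-0.002,0.11,0,0,0,0.7,0.0005,-0.002,0.14,0,0,0,0.7,0.0005,-0.002,0.16,0,0,0,0.7,0.0005,-0.002,0.17,0,0,0,0.7,0.0005,-0.002,0.17,0,0,0,0.7,0.0005,-0.002,0.17,0,0,0,0.7]' 60; python3 -m pendant '[0,0,0,0,0,0,0.2,0,0,0,0,0,0,0.2,0,0,0,0,0,0,0.2,0,0,0,0,0,0,0.2,0,0,0,0,0,0,0.2,0,0,0,0,0,0,0.2]' 60;  python3 -m pendant '[0,0,-0.01,0,0,0,0.2,0,0,-0.03,0,0,0,0.2,0,0,-0.06,0,0,0,0.2,0,0,-0.1,0,0,0,0.2,0,0,-0.14,0,0,0,0.2,0,0,-0.17,0,0,0,0.2,0,0,-0.18,0,0,0,0.2,0,0,-0.18,0,0,0,0.2]'; python3 plan.py 490.8 211.7 202 82.3
```

```text
time: 28.95
position: [0.4965, -0.2805, 0.0226]
ee_rot: [0.062, 0.998, -0.0, 0.001]
wrist_force: [-0.8, -0.1, 0.4]
width: 0.0595
gripper_force: 0.0
time: 29.55
position: [0.4971, -0.2809, 0.0234]
ee_rot: [0.062, 0.998, -0.0, 0.002]
wrist_force: [0.7, 0.8, 6.0]
width: 0.039
gripper_force: 62.3
time: 30.35
position: [0.4964, -0.281, 0.2031]
ee_rot: [0.062, 0.998, -0.001, 0.001]
wrist_force: [-0.4, 0.4, -2.3]
width: 0.0393
gripper_force: 61.4
now [ 496.4 -281.   203.1] t 30.4 shift [6.680e-02 4.882e-01 3.000e-04] turn [-0.1  0.2  0.6] w 39.3 gf 61.4
```

```bash
python3 -m pendant '[0.003,0.02,0,0,0,0,0.2,0.008,0.06,0,0,0,0,0.2,0.015,0.11,0,0,0,0.6,0.2,0.022,0.16,0,0,0,0.6,0.2,0.029,0.21,0,0,0,0.6,0.2,0.036,0.26,0,0,0,0.6,0.2,0.042,0.305,0,0,0,0.6,0.2,0.048,0.35,0,0,0,0.6,0.2]'>/dev/null; python3 -m pendant '[0.007,0.05,0,0,0,0,0.2,0.013,0.095,0,0,0,0,0.2,0.017,0.125,0,0,0,0,0.2,0.019,0.138,0,0,0,0,0.2,0.019,0.138,0,0,0,0,0.2,0.019,0.138,0,0,0,0,0.2,0.019,0.138,0,0,0,0,0.2]'; python3 plan.py 490.8 211.7 112 82.3
python3 - <<'E'
from h import *
for cam in("scene","wrist"):
  c=camera_params(cam);p,d=snapshot(cam)
  for r in trace(cam,"short"):
    P=world(cam,d,r["mask"]);t=np.percentile(P[:,2],80)
    print(cam,r["score"],r["box"],rect(P,t-.006,t+.006))
E
```

```text
time: 31.85
position: [0.4908, 0.2104, 0.201]
ee_rot: [0.068, 0.998, -0.001, -0.001]
wrist_force: [-0.1, -0.0, -1.2]
width: 0.0393
gripper_force: 61.3
now [490.8 210.4 201. ] t 31.9 shift [0.0001 0.0014 0.089 ] turn [-0.1 -0.1 -0.1] w 39.3 gf 61.3
scene 0.97 [345.0, 99.6, 381.5, 154.9] [507.2, 209.2, 164.3, 40.6, -8.5, 230.4, 767]
scene 0.6 [295.7, 126.5, 407.6, 222.9] [488.8, 213.4, 304.0, 199.3, -8.3, 80.9, 1655]
scene 0.4 [133.8, 192.7, 191.0, 257.6] [776.8, -189.3, 102.3, 100.5, 25.7, 114.3, 1360]
wrist 0.87 [190.3, 17.1, 315.1, 361.1] [460.5, 215.7, 141.0, 40.4, -7.9, 230.0, 35955]
```

```bash
python3 -m pendant '[0.0,0.001,0.02,0,0,0,0.2,0,0.001,0.045,0,0,0,0.2,0,0.001,0.065,0,0,0,0.2,0,0.001,0.076,0,0,0,0.2,0,0.001,0.082,0,0,0,0.2,0,0.001,0.086,0,0,0,0.2,0,0.001,0.087,0,0,0,0.2,0,0.001,0.087,0,0,0,0.2]'>/dev/null; python3 -m pendant '[0,0,0,0,0,0,0.2,0,0,0,0,0,0,0.2,0,0,0,0,0,0,0.2]';python3 plan.py 490.8 211.7 111.6 82.3
```

```text
time: 33.15
position: [0.4916, 0.2133, 0.115]
ee_rot: [0.067, 0.998, 0.0, 0.0]
wrist_force: [0.1, -0.4, -2.3]
width: 0.0388
gripper_force: 61.4
now [491.6 213.3 115. ] t 33.1 shift [ 0.0006 -0.0016  0.0034] turn [ 0.  0. -0.] w 38.8 gf 61.4
```

```bash
python3 -m pendant '[0,-0.001,0.001,0,0,0,0.2,0,-0.0015,0.002,0,0,0,0.2,0,-0.0015,0.003,0,0,0,0.2,0,-0.0015,0.003,0,0,0,0.2]'; python3 -m pendant '[0,0,0,0,0,0,0.6,0,0,0,0,0,0,0.6,0,0,0,0,0,0,0.6,0,0,0,0,0,0,0.6]'>/dev/null; python3 -m pendant '[0,0,-0.01,0,0,0,0.6,0,0,-0.04,0,0,0,0.6,0,0,-0.07,0,0,0,0.6,0,0,-0.08,0,0,0,0.6,0,0,-0.08,0,0,0,0.6,0,0,-0.08,0,0,0,0.6]'>/dev/null; python3 plan.py 491 -368.2 190 82.6
python3 - <<'E'
from h import *
for cam in("scene","wrist"):
  c=camera_params(cam);p,d=snapshot(cam)
  for q in ("long_1","short","sticker_1"):
   for r in trace(cam,q):
    P=world(cam,d,r["mask"]);t=np.percentile(P[:,2],80)
    print(cam,q,r["score"],r["box"],rect(P,t-.006,t+.006))
E
```

```text
time: 33.55
position: [0.4911, 0.2115, 0.1116]
ee_rot: [0.067, 0.998, -0.0, -0.0]
wrist_force: [0.0, -1.4, -1.3]
width: 0.0388
gripper_force: 61.6
now [490.8 211.5 191.1] t 34.5 shift [-0.0781 -0.5744  0.0013] turn [-0.  -0.  -0.3] w 51.3 gf 0.0
scene long_1 0.87 [112.9, 111.1, 183.5, 184.7] [489.5, -367.9, 299.6, 44.9, -7.2, 53.5, 995]
scene long_1 0.74 [303.9, 104.2, 350.4, 189.1] [475.7, 132.6, 302.8, 40.3, -7.5, 141.0, 1238]
scene short 0.67 [318.4, 124.9, 408.6, 156.9] [415.7, 221.2, 235.7, 23.6, 82.6, 100.6, 331]
scene short 0.55 [340.9, 122.1, 376.9, 181.6] [488.4, 211.8, 202.9, 39.8, -7.8, 140.9, 866]
scene sticker_1 0.96 [303.0, 163.8, 399.4, 199.8] [569.6, 199.7, 237.2, 35.2, 83.1, 100.5, 446]
wrist long_1 0.79 [64.6, 1.0, 178.0, 384.0] [491.6, 131.6, 269.8, 40.7, -7.4, 139.9, 19833]
wrist short 0.66 [217.9, 46.7, 291.3, 334.8] [490.2, 212.3, 199.8, 40.1, -7.8, 140.1, 18171]
wrist sticker_1 0.86 [110.7, 253.2, 398.6, 289.5] [565.1, 201.3, 240.0, 20.7, 82.3, 100.4, 2167]
wrist sticker_1 0.83 [164.9, 73.5, 425.5, 109.6] [420.8, 251.1, 180.7, 19.7, 82.5, 100.3, 5641]
```

```bash
python3 -m pendant '[-0.003,-0.02,0,0,0,0,0.7,-0.01,-0.065,0,0,0,0,0.7,-0.016,-0.11,0,0,0,0,0.7,-0.022,-0.16,0,0,0,0,0.7,-0.028,-0.205,0,0,0,0,0.7,-0.035,-0.255,0,0,0,-0.3,0.7,-0.041,-0.3,0,0,0,-0.3,0.7,-0.047,-0.345,0,0,0,-0.3,0.7]'>/dev/null; python3 -m pendant '[-0.006,-0.045,0,0,0,0,0.7,-0.012,-0.09,0,0,0,0,0.7,-0.018,-0.135,0,0,0,0,0.7,-0.024,-0.18,0,0,0,0,0.7,-0.029,-0.21,0,0,0,0,0.7,-0.031,-0.228,0,0,0,0,0.7,-0.031,-0.228,0,0,0,0,0.7,-0.031,-0.228,0,0,0,0,0.7]'>/dev/null;python3 -m pendant '[0,0,0,0,0,0,0.7,0,0,0,0,0,0,0.7]' >/dev/null
python3 - <<'E'
from h import *
c=camera_params("wrist");p,d=snapshot("wrist")
for q in("long_1",):
  for r in trace("wrist",q):
    P=world("wrist",d,r["mask"]);t=np.percentile(P[:,2],80)
    print(q,r["score"],r["box"],rect(P,t-.006,t+.006))
E
python3 plan.py 490.8 -368.2 22 82.6
```

```text
long_1 0.73 [218.6, 2.2, 274.4, 311.3] [495.9, -369.4, 288.5, 40.1, -7.5, 51.7, 13627]
now [ 492.8 -365.5  191.9] t 36.9 shift [ 0.0017 -0.0029  0.1699] turn [0.  0.  0.1] w 60.1 gf 0.0
```

```bash
python3 -m pendant '[0.002,-0.003,0.03,0,0,0,0.7,0.002,-0.003,0.07,0,0,0,0.7,0.002,-0.003,0.11,0,0,0,0.7,0.002,-0.003,0.14,0,0,0,0.7,0.002,-0.003,0.16,0,0,0,0.7,0.002,-0.003,0.17,0,0,0,0.7,0.002,-0.003,0.17,0,0,0,0.7,0.002,-0.003,0.17,0,0,0,0.7]' 60; python3 -m pendant '[0,0,0,0,0,0,0.2,0,0,0,0,0,0,0.2,0,0,0,0,0,0,0.2,0,0,0,0,0,0,0.2,0,0,0,0,0,0,0.2,0,0,0,0,0,0,0.2]' 60;  python3 -m pendant '[0,0,-0.01,0,0,0,0.2,0,0,-0.03,0,0,0,0.2,0,0,-0.06,0,0,0,0.2,0,0,-0.1,0,0,0,0.2,0,0,-0.14,0,0,0,0.2,0,0,-0.18,0,0,0,0.2,0,0,-0.2,0,0,0,0.2,0,0,-0.2,0,0,0,0.2]'; python3 plan.py 501.5 291 222 82.3
```

```text
time: 37.65
position: [0.491, -0.3697, 0.0226]
ee_rot: [0.065, 0.998, -0.0, 0.001]
wrist_force: [0.1, -0.4, 0.3]
width: 0.0598
gripper_force: 0.0
time: 38.25
position: [0.4915, -0.3701, 0.0235]
ee_rot: [0.065, 0.998, -0.001, 0.002]
wrist_force: [0.6, 0.8, 5.9]
width: 0.0391
gripper_force: 62.5
time: 39.05
position: [0.4918, -0.3707, 0.2258]
ee_rot: [0.065, 0.998, -0.002, 0.003]
wrist_force: [-0.8, -0.1, -3.2]
width: 0.039
gripper_force: 61.7
now [ 491.8 -370.7  225.8] t 39.0 shift [0.076  0.6574 0.0008] turn [-0.2  0.4  0.3] w 39.0 gf 61.7
```

```bash
python3 -m pendant '[0.003,0.02,0,0,0,0,0.2,0.008,0.06,0,0,0,0,0.2,0.013,0.105,0,0,0,0,0.2,0.018,0.15,0,0,0,0,0.2,0.023,0.195,0,0,0,0.3,0.2,0.028,0.24,0,0,0,0.3,0.2,0.033,0.285,0,0,0,0.3,0.2,0.038,0.33,0,0,0,0.3,0.2]'>/dev/null; python3 -m pendant '[0.005,0.045,0,0,0,0,0.2,0.01,0.09,0,0,0,0,0.2,0.015,0.135,0,0,0,0,0.2,0.02,0.18,0,0,0,0,0.2,0.025,0.225,0,0,0,0,0.2,0.03,0.265,0,0,0,0,0.2,0.035,0.3,0,0,0,0,0.2,0.038,0.327,0,0,0,0,0.2]'>/dev/null; python3 -m pendant '[0,0,0,0,0,0,0.2,0,0,0,0,0,0,0.2,0,0,0,0,0,0,0.2,0,0,0,0,0,0,0.2]'; python3 plan.py 501.5 291 115 82.3
python3 - <<'E'
from h import *
for cam in("scene","wrist"):
  c=camera_params(cam);p,d=snapshot(cam)
  for r in trace(cam,"long_1"):
    P=world(cam,d,r["mask"]);t=np.percentile(P[:,2],80)
    print(cam,r["score"],r["box"],rect(P,t-.006,t+.006))
E
```

```text
time: 41.05
position: [0.5012, 0.2906, 0.2211]
ee_rot: [0.068, 0.998, -0.0, -0.0]
wrist_force: [1.0, 0.4, -2.7]
width: 0.0388
gripper_force: 61.6
now [501.2 290.6 221.1] t 41.0 shift [-0.0003  0.0006  0.1061] turn [-0.1 -0.1 -0.1] w 38.8 gf 61.6
scene 0.67 [380.4, 95.2, 420.3, 170.1] [539.4, 285.4, 221.9, 41.2, -8.3, 250.2, 1214]
scene 0.63 [302.2, 105.9, 348.0, 190.0] [476.8, 132.6, 301.9, 40.3, -7.5, 141.0, 1233]
wrist 0.93 [187.3, 2.1, 315.5, 362.2] [468.9, 296.5, 145.7, 40.9, -7.8, 249.9, 38012]
wrist 0.79 [0.0, 0.4, 107.4, 339.9] [482.1, 132.8, 263.3, 42.1, -7.6, 139.7, 16213]
```

```bash
python3 -m pendant '[0,0,0.02,0,0,0,0.2,0,0,0.05,0,0,0,0.2,0,0,0.075,0,0,0,0.2,0,0,0.09,0,0,0,0.2,0,0,0.098,0,0,0,0.2,0,0,0.102,0,0,0,0.2,0,0,0.104,0,0,0,0.2,0,0,0.104,0,0,0,0.2]'>/dev/null; python3 -m pendant '[0,0,0,0,0,0,0.2,0,0,0,0,0,0,0.2,0,0,0,0,0,0,0.2]';python3 plan.py 501.5 291 111.7 82.3
```

```text
time: 42.35
position: [0.5018, 0.2921, 0.1181]
ee_rot: [0.067, 0.998, 0.0, 0.0]
wrist_force: [0.4, -0.6, -2.7]
width: 0.0389
gripper_force: 61.6
now [501.8 292.1 118.1] t 42.4 shift [ 0.0002 -0.0011  0.0064] turn [ 0.  0. -0.] w 38.9 gf 61.6
```

```bash
python3 -m pendant '[0,-0.0005,0.002,0,0,0,0.2,0,-0.001,0.004,0,0,0,0.2,0,-0.001,0.005,0,0,0,0.2,0,-0.001,0.006,0,0,0,0.2,0,-0.001,0.006,0,0,0,0.2,0,-0.001,0.006,0,0,0,0.2]';python3 plan.py 501.5 291 111.7 82.3
```

```text
time: 42.95
position: [0.5013, 0.2909, 0.1117]
ee_rot: [0.067, 0.998, -0.0, 0.0]
wrist_force: [-0.1, 0.4, -0.7]
width: 0.0389
gripper_force: 61.9
now [501.3 290.9 111.7] t 43.0 shift [-0.0001  0.0001 -0.    ] turn [-0.  0. -0.] w 38.9 gf 61.9
```

```bash
python3 -m pendant '[0,0,0,0,0,0,0.6,0,0,0,0,0,0,0.6,0,0,0,0,0,0,0.6,0,0,0,0,0,0,0.6]'>/dev/null; python3 -m pendant '[0,0,-0.01,0,0,0,0.6,0,0,-0.04,0,0,0,0.6,0,0,-0.08,0,0,0,0.6,0,0,-0.12,0,0,0,0.6,0.04,0,-0.15,0,0,0,0.6,0.08,0.02,-0.17,0,0,0,0.6,0.11,0.03,-0.17,0,0,0,0.6,0.11,0.03,-0.17,0,0,0,0.6]'>/dev/null;python3 -m pendant '[0,0.04,0,0,0,0,0.6,0,0.08,0,0,0,0,0.6,0,0.12,0,0,0,0,0.6,0,0.12,0,0,0,0,0.6,0,0.12,0,0,0,0,0.6]'
python3 - <<'E'
from h import *
for cam in("scene","top"):
  c=camera_params(cam);p,d=snapshot(cam)
  cv2.imwrite(f"pics/{cam}9.png",p[:,:,::-1])
  for q in ("long_1","short","sticker_1","stack","sealer_tin","meter","chuck"):
   for r in trace(cam,q):
    if r["score"]<.5:continue
    P=world(cam,d,r["mask"]);t=np.percentile(P[:,2],80)
    print(cam,q,round(r["score"],2),rect(P,t-.006,t+.006))
E
```

```text
time: 44.65
position: [0.4128, 0.4545, 0.281]
ee_rot: [0.067, 0.998, -0.001, -0.0]
wrist_force: [0.3, -0.5, -0.4]
width: 0.0511
gripper_force: 0.0
scene long_1 0.7 [498.8, 290.8, 301.8, 39.7, -7.7, 140.9, 1399]
scene long_1 0.64 [477.1, 132.5, 301.5, 40.2, -7.5, 141.0, 1221]
scene sticker_1 0.9 [570.6, 199.6, 238.2, 36.0, 82.6, 100.6, 329]
scene sticker_1 0.7 [421.8, 220.1, 238.2, 38.4, 85.1, 100.7, 232]
scene stack 0.98 [510.2, 227.0, 291.2, 196.4, -15.4, 70.9, 232]
scene sealer_tin 0.81 [776.7, -189.6, 102.9, 102.2, -22.7, 114.4, 1380]
scene meter 0.96 [778.4, 6.1, 146.7, 63.7, 84.6, 29.0, 1453]
scene chuck 0.65 [773.3, 165.9, 74.6, 70.9, 67.1, 62.7, 429]
top long_1 0.97 [500.3, 289.5, 299.7, 41.7, -7.7, 140.1, 1616]
top long_1 0.88 [478.8, 131.2, 299.1, 40.7, -7.5, 140.3, 1572]
top sticker_1 0.83 [416.4, 220.2, 240.5, 19.5, 83.2, 100.5, 237]
top stack 0.79 [489.3, 193.4, 294.1, 165.4, -7.8, 79.3, 283]
top sealer_tin 0.77 [779.0, -191.1, 101.4, 100.3, -5.2, 113.4, 890]
top meter 0.58 [779.0, 7.9, 142.9, 62.6, 84.9, 28.5, 749]
top meter 0.55 [478.8, 131.2, 299.1, 40.7, -7.5, 140.3, 1573]
top chuck 0.61 [773.9, 165.1, 76.0, 72.8, 65.0, 62.4, 221]
```

View pics/scene9.png

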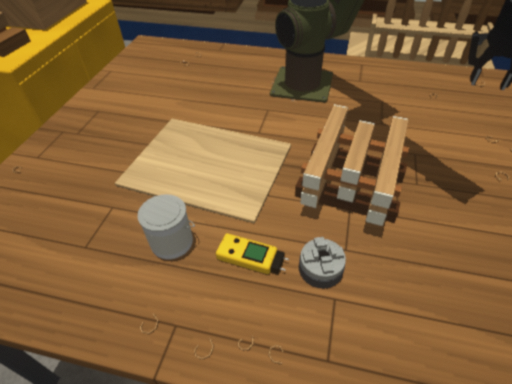

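View pics/top9.png

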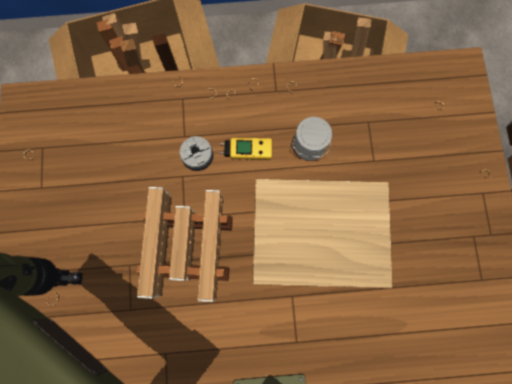

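The stack is complete and square, all within about 2 mm. The bystanders have not moved and the arm is clear.

```bash
python3 -c "
from bench import *
print(sign_off())"
```

```text
the job is handed in; nothing more can be done
None
```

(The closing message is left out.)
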